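# Seat the magnifier lens in the three-notch ring of the tile-reading stand

## Robot

A 7-joint arm with a two-finger parallel gripper is mounted at the origin on the work surface. World frame = base frame: x ahead of the robot, y to its left, z up, the work surface at z = 0. Lengths are in m, angles in rad, forces in N, time in s.
With the tool pointing down it reaches from about 0.4 to 0.875 m from the base axis. Payload 19.3 kg.
Tool frame: the origin (TCP) lies midway between the tips of the shut fingers; the grasp point (between the pads) lies 19 mm behind it (bot.grip_point_offset is the distance from the TCP to the grasp point, in m); z points along the fingers, y is the direction in which the jaws open and shut (so a half turn about z gives the same grasp; the last joint's range is limited). The gripper opens to 85 mm and grips with 20 to 120 N. Pads are 22 mm wide; open, the fingers measure 114 mm over their backs; the gripper's body (76 mm by 85 mm) begins 54 mm behind the grasp point. The pads swing forward as they close: fully open they stand 13 mm farther back than shut.
Start: joints at [1.236, 0.521, -0.036, 1.599, 0.021, 1.021, -0.113], TCP at [0.164, -0.603, 0.231] pointing down, gripper open.
Joint ranges: [-2.91, 2.91], [-0.3, 2.13], [-1.5, 1.42], [0.17, 2.43], [-1.26, 4.41], [0.16, 1.93], [-2.52, 2.52]. Speed limits (rad/s): [1.89, 1.89, 2.39, 2.39, 3.01, 3.01, 3.01].

## Interface

Orientations are given as [roll, pitch, yaw] about the fixed x, y, z axes, in that order (R = Rz(yaw) Ry(pitch) Rx(roll)).
In Python, from workcell import bot, viewer, workorder gives the robot as it stands.
- The arm moves only by the tool move_arm, never from a script. Its argument "plan" is a list of rows, each a list of 6 numbers: the shift along the tool's x, y, z scaled (see below), then the turn, a rotation vector about the tool's x, y, z scaled (see below). A call has 1 to 5 rows; each row shifts and turns the commanded pose from where the row before left it, along the tool's axes as they then stand; what a row does not reach is not made up. The controller multiplies each number of a shift by 0.025 m and each number of a turn by pi rad. A row lasts 1/10 s, in which the tool goes at most 50 mm and 8.59 degrees, less where a joint would pass 70% of its speed; a pose out of reach is approached as far as the arm can. A call with a number of a shift or a turn outside -1 to 1 is refused whole. A call with a gripper value outside its range is refused whole. "claw" is the closure, from -1 (fully open) to 1 (shut), so that 0 is half open, set as the call begins (left out, the last holds). The fingers move at their own pace and stop on an object; "force" is the grip in N (left out, the last holds). Time passes only in rows, so rows that do not move let the fingers close. It gives the time, the measured TCP pose, the force and the opening at its end, in the units of the state.
- bot.observe(): the state, without advancing time (a new reading comes with each control period).
- viewer.grab_frame(name): name is "side" or "top" or "wrist"; returns the picture (480x640x3 uint8, red, green, blue); there is no depth.
- viewer.camera_info(name): a dict with "K" (3x3 intrinsics, pixels), "R" (3x3) and "t" (3): a world point X has camera coordinates R X + t. Camera axes: x right, y down, z forward; pixel columns grow to the right and rows downward; lengths in m; the calibration is good to about 2 mm. A picture is of the moment at which its call begins: read the wrist's pose just before it. camera_info takes no time and is no camera call; for the wrist camera it gives the pose at the moment of the call.
- workorder.job_done(): hands the job in, once; it reports no verdict.
The state is a dict: "clock": time; "qpos": joint angles; "qd": joint speeds; "joint_efforts": joint torques, N m; "position": TCP position; "tool_rot": TCP orientation; "force": force on the tool from outside, world axes, zero at the start; "moment": the same for the moment, N m; "grip_width": finger opening in m.
Only numpy, scipy, OpenCV 4.12 (cv2) and the standard library are available. Lean on these libraries where they do the work, as an engineer would, in place of code of your own. Each camera call takes 0.05 s, during which the arm holds its last target.

## Task

Take the magnifier lens off the cork mat and set it gently, feet down, on the raised ring of the reading stand; keep it lightly pressed and turn it until its three ball feet drop together into the three notches of the ring, so that it sits fully home and level and cannot rock. Let go of it there, never force or drop it onto the ring, and leave the tile bin, the glue bottle and the tile dish where they are.

Things in the scene. Friction and masses are not known exactly. Their poses are not given: they have to be found in the camera images.
- lens: Magnifier lens, 0.2 to 0.45 kg: upright round black barrel with clear glass, on three dark level arms 120 degrees apart, each with a steel ball foot (10 mm across) under its end, ball centres 45 mm from the axis. Origin: on the axis, level with the balls' undersides; z up; first arm along x, the others at 120 and 240 degrees. It starts upright on the cork mat, at any yaw.
- lens_grip (a point): Point on the lens's axis, 38 mm above its origin, where to grip: barrel 52 mm across, any diameter. The barrel wall runs from 8 to 54 mm above the lens's origin, the arms from 7 to 13 mm (keep fingertips above 14 mm).
- stand: Reading stand, fixed: round grey base 140 mm across, 10 mm thick, with a small mosaic sample in the middle, three posts and on them a level aluminium ring (radius 34 to 56 mm). Origin: centre of the underside, on the ring's axis; z up; x points to a small lug on the base's edge. With the feet on the ring's flat, the lens's origin is 60 mm above this origin; with all three home, 55.9 mm.
- ring_top (a point): Centre of the ring, level with its flat top; axes as the stand's. Three radial V notches 120 degrees apart, 11 mm wide, walls at 55 degrees, cut the top. The ring is locked, one notch 7 to 105 degrees anticlockwise (from above) from the x axis: how far is not reported, must be seen or felt. Within 5 degrees of them the feet drop in, up to 4.1 mm; let go there, the slopes centre the lens.
- mat: Round cork mat under the lens at the start, fixed, 140 mm across and 4 mm thick. Origin: centre of its underside.
- tile_bin: Bystander: open translucent bin, 110 x 160 x 60 mm, filled with small tiles. Origin: centre of the underside.
- glue_bottle: Bystander: white bottle, 54 mm across, 140 mm tall. Origin: centre of the underside.
- tile_dish: Bystander: white ceramic dish, 104 mm across, 32 mm tall, with some tiles. Origin: centre of the underside.

How it is judged:
By the outcome, as a careful person would: the job done as asked, in the order asked, and still so for the second after the job is handed in, with the robot touching nothing.
It also fails if it takes over 72 s, if anything falls off the work surface, if the arm or the gripper's body presses on something with over 40 N, if the wrist force passes 120 N, or if a joint passes its speed limit or range.

## Working session

There is one attempt and no reset: what is moved stays moved. The work goes in short steps, Python scripts to look and compute and a tool call to move; the robot and the scene stay as the last step left them, time stands still between calls to the robot, and variables do not carry over. Pictures are saved under pics/ and viewed, and the job is handed in when it is done.

Besides the shell and the picture viewer there is one more tool, called by a JSON object that holds its "fn" and its "kwargs". move_arm: Moves the arm, as the interface text tells. Shifts and turns lie within -1 to 1; 1 stands for 0.025 m of shift or pi rad of turn. Its arguments: {"type":"object","properties":{"plan":{"type":"array","items":{"type":"array","items":{"type":"number"}}},"claw":{"type":"number"},"force":{"type":"number"}},"required":["plan"]}

```bash
mkdir -p pics; ls; python3 - <<'E'
from workcell import bot, viewer, workorder
import cv2, numpy as np
s=bot.observe(); print(s); print(bot.grip_point_offset)
for n in ["side","top","wrist"]:
    ci=viewer.camera_info(n); print(n,np.round(np.array(ci["K"]),1).tolist(),np.round(ci["R"],4).tolist(),np.round(ci["t"],4).tolist())
    f=viewer.grab_frame(n); cv2.imwrite(f"pics/{n}0.png",f[:,:,::-1])
E
```

```text
pics
{'clock': 0.0, 'qpos': array([ 1.23580418,  0.52200137, -0.03632178,  1.59997728,  0.02120588,
        1.02108425, -0.11277395]), 'qd': array([-9.97933432e-04,  1.35084288e-03, -9.03763987e-04, -6.04919471e-05,
       -1.12993050e-03,  6.59436573e-04, -7.90184914e-04]), 'joint_efforts': array([-3.12136126e-05, -9.27109981e+01,  1.98008001e+00, -3.69928122e+01,
        1.79407513e-02,  8.03102710e-03, -5.84754730e-05]), 'position': array([ 0.16344613, -0.60292095,  0.23074467]), 'tool_rot': array([-3.14051082e+00,  8.39771657e-05,  2.64805922e-01]), 'force': array([0.14195552, 0.02745876, 0.7964051 ]), 'moment': array([-0.00138203, -0.03162876,  0.0093884 ]), 'grip_width': 0.08576636077413684}
0.0187
side [[553.5, 0.0, 318.7], [0.0, 553.5, 235.3], [0.0, 0.0, 1.0]] [[-0.9607, -0.2776, -0.0073], [-0.1988, 0.706, -0.6798], [0.1939, -0.6516, -0.7334]] [0.6112, 0.1786, 0.932]
top [[518.9, 0.0, 330.4], [0.0, 518.9, 232.1], [0.0, 0.0, 1.0]] [[0.0169, -0.9999, -0.0016], [-0.9972, -0.0167, -0.0725], [0.0725, 0.0028, -0.9974]] [-0.0302, 0.6339, 1.2908]
wrist [[399.2, 0.0, 321.8], [0.0, 399.2, 240.9], [0.0, 0.0, 1.0]] [[0.2626, -0.9649, -0.0], [-0.9211, -0.2506, 0.298], [-0.2876, -0.0782, -0.9546]] [-0.6258, -0.0384, 0.3805]
```

View pics/top0.png

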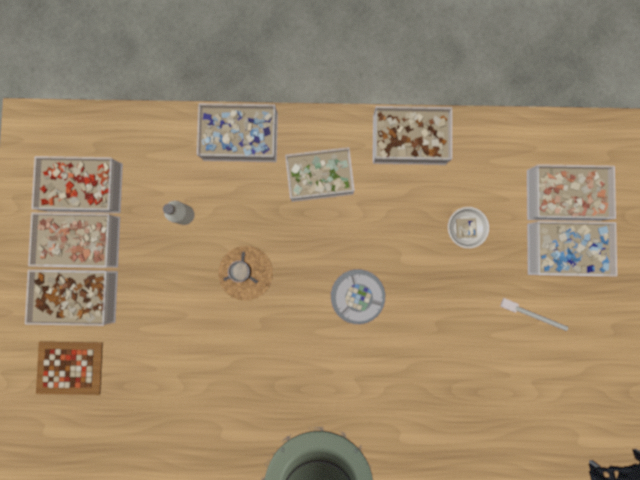

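View pics/side0.png

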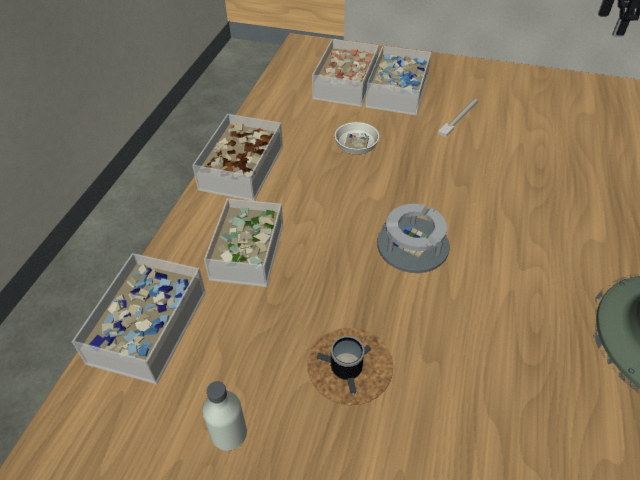

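View pics/wrist0.png

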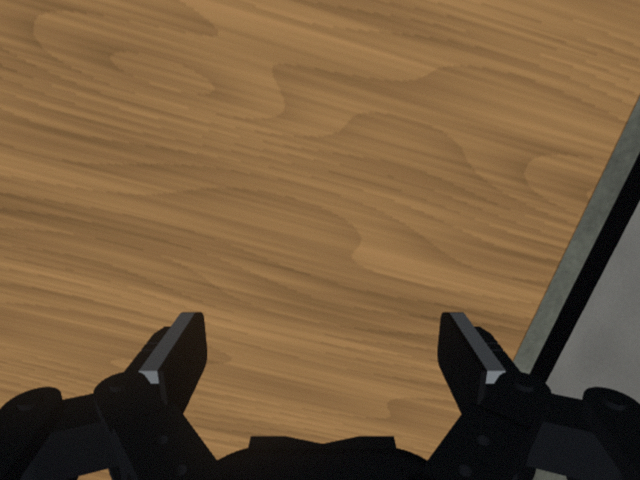

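The top view shows the lens at about (240,270) on the mat, the stand at (358,296), the dish at (468,228) and the bottle at (175,211). I'll enlarge these.

```bash
python3 - <<'E'
import cv2, numpy as np
t=cv2.imread("pics/top0.png"); s=cv2.imread("pics/side0.png")
a=cv2.resize(t[235:305,205:285],None,fx=5,fy=5,interpolation=cv2.INTER_CUBIC)
b=cv2.resize(t[261:331,318:398],None,fx=5,fy=5,interpolation=cv2.INTER_CUBIC)
cv2.imwrite("pics/top_z.png",np.hstack([a,b]))
a=cv2.resize(s[320:410,300:400],None,fx=4,fy=4,interpolation=cv2.INTER_CUBIC)
b=cv2.resize(s[190:280,365:465],None,fx=4,fy=4,interpolation=cv2.INTER_CUBIC)
cv2.imwrite("pics/side_z.png",np.hstack([a,b]))
E
cat > h.py <<'E'
import numpy as np, cv2
from workcell import bot, viewer, workorder
from scipy.spatial.transform import Rotation as Ro
def ray(ci,u,v,z):
    K,R,t=[np.array(ci[k]) for k in "KRt"]; t=t.ravel()
    d=R.T@np.linalg.inv(K)@np.array([u,v,1.]); c=-R.T@t
    return c+d*(z-c[2])/d[2]
def proj(ci,X):
    K,R,t=[np.array(ci[k]) for k in "KRt"]; p=K@(R@np.array(X)+t.ravel()); return p[:2]/p[2]
E
```

```text
(no output)
```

View pics/top_z.png

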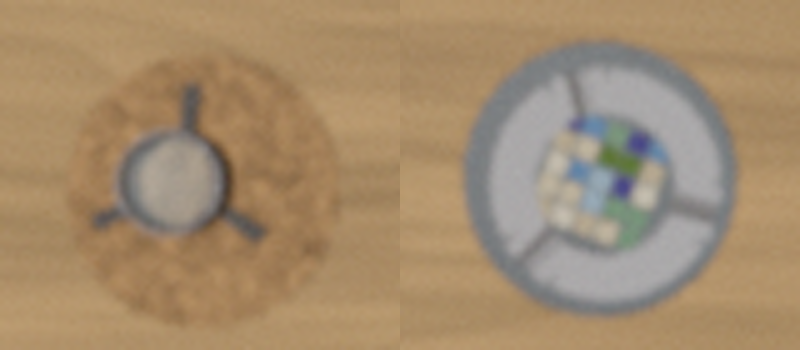

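View pics/side_z.png

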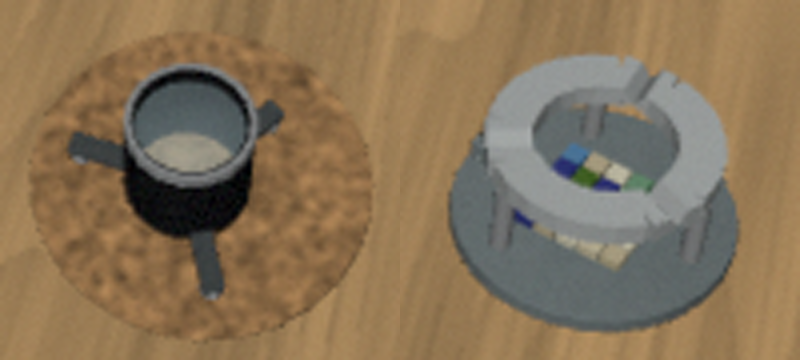

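```bash
python3 - <<'E'
from h import *
T=viewer.camera_info("top"); S=viewer.camera_info("side")
def tz(u,v,z,right=False):
    x0,y0=(318,261) if right else (205,235)
    if right:u-=400
    return ray(T,x0+(u+.5)/5-.5,y0+(v+.5)/5-.5,z)
def sz(u,v,z,right=False):
    x0,y0=(365,190) if right else (300,320)
    if right:u-=400
    return ray(S,x0+(u+.5)/4-.5,y0+(v+.5)/4-.5,z)
print("lens rim top",tz(174,181,.058), "side",sz(191,126,.058))
A=[tz(191,90,.017),tz(97,221,.017),tz(260,235,.017)]
A2=[sz(72,148,.017),sz(211,293,.017),sz(278,110,.017)]
for a in (A,A2):
    a=np.array(a);c=a.mean(0);print(c,[(np.hypot(*(p-c)[:2]),np.degrees(np.arctan2(*(p-c)[1::-1]))) for p in a])
print("mat",tz(204,190,.004))
print("ring",tz(603,179,.06,True),sz(606,143,.06,True), "base",tz(600,178,.01,True),sz(594,205,.01,True))
c=(tz(603,179,.06,True)+sz(606,143,.06,True))/2
for f,pts in ((tz,[(575,95),(580,110),(710,210),(690,207),(535,245),(545,238)]),(sz,[(660,85),(505,135),(660,208)])):
    for p in pts:
        q=f(*p,.057,True)-c; print(p,np.hypot(*q[:2]),np.degrees(np.arctan2(q[1],q[0])))
for n,p in (("dish",(468,228)),("bottle",(176,211))): print(n,ray(T,*p,.02))
E
```

```text
lens rim top [0.53280754 0.20171555 0.058     ] side [0.52986535 0.20626926 0.058     ]
[0.53223618 0.20454784 0.017     ] [(np.float64(0.04663054681433775), np.float64(-3.523153179118921)), (np.float64(0.0473732575691431), np.float64(115.56810467879278)), (np.float64(0.04765031975186527), np.float64(-123.20766111299456))]
[0.53000833 0.20712537 0.017     ] [(np.float64(0.048625661143831794), np.float64(-2.4027230644927258)), (np.float64(0.04881144225075802), np.float64(115.10126856945271)), (np.float64(0.050545111470451), np.float64(-123.47068423890448))]
mat [0.52821748 0.19577269 0.004     ]
ring [ 0.47548483 -0.09017722  0.06      ] [ 0.47133773 -0.08890797  0.06      ] base [ 0.4734662  -0.09128082  0.01      ] [ 0.47210744 -0.09511271  0.01      ]
(575, 95) 0.04465797944606485 17.53357283523929
(580, 110) 0.036954176691537347 17.163187243732416
(710, 210) 0.05461574126912623 -102.94209677877726
(690, 207) 0.04480581768942317 -104.13674986256669
(535, 245) 0.04427359519638401 133.78498865571643
(545, 238) 0.03839496407376212 135.03194309766252
(660, 85) 0.05214520318093287 -113.35398591361319
(505, 135) 0.045047285107208096 6.838664269827842
(660, 208) 0.04551240236445927 135.4056776483763
dish [ 0.65070726 -0.36866067  0.02      ]
bottle [0.68169386 0.37437405 0.02      ]
```

```bash
cat >> h.py <<'E'
def rows(target,yaw,n,s=None,start=None):
    """print rows (tool frame, scaled) from measured pose to target pos + vertical tool w/ yaw"""
    s=bot.observe() if s is None else s
    p=np.array(s["position"]); R0=Ro.from_euler('xyz',s["tool_rot"]); 
    R1=Ro.from_euler('xyz',[np.pi,0,yaw]); rv=(R0.inv()*R1).as_rotvec()
    d=(np.array(target)-p)/n; out=[]
    R=R0
    for i in range(n):
        out.append(np.round(np.r_[R.inv().apply(d)/.025, rv/n/np.pi],4).tolist()); R=R*Ro.from_rotvec(rv/n)
    for i in range(0,n,5): print(out[i:i+5])
E
python3 - <<'E'
from h import *
rows([.475,-.095,.215],1.3,25)
E
```

```text
[[0.6938, -0.654, 0.0259, -0.0, -0.0, -0.0132], [0.7203, -0.6247, 0.0258, -0.0, -0.0, -0.0132], [0.7455, -0.5944, 0.0258, -0.0, -0.0, -0.0132], [0.7695, -0.563, 0.0258, -0.0, -0.0, -0.0132], [0.7921, -0.5307, 0.0258, -0.0, -0.0, -0.0132]]
[[0.8134, -0.4974, 0.0257, -0.0, -0.0, -0.0132], [0.8333, -0.4633, 0.0257, -0.0, -0.0, -0.0132], [0.8518, -0.4284, 0.0257, -0.0, -0.0, -0.0132], [0.8688, -0.3928, 0.0256, -0.0, -0.0, -0.0132], [0.8843, -0.3565, 0.0256, -0.0, -0.0, -0.0132]]
[[0.8983, -0.3196, 0.0256, -0.0, -0.0, -0.0132], [0.9107, -0.2821, 0.0256, -0.0, -0.0, -0.0132], [0.9216, -0.2442, 0.0255, -0.0, -0.0, -0.0132], [0.931, -0.2058, 0.0255, -0.0, -0.0, -0.0132], [0.9387, -0.1671, 0.0255, -0.0, -0.0, -0.0132]]
[[0.9448, -0.1281, 0.0255, -0.0, -0.0, -0.0132], [0.9493, -0.0889, 0.0255, -0.0, -0.0, -0.0132], [0.9522, -0.0495, 0.0254, -0.0, -0.0, -0.0132], [0.9534, -0.01, 0.0254, -0.0, -0.0, -0.0132], [0.953, 0.0294, 0.0254, -0.0, -0.0, -0.0132]]
[[0.951, 0.0689, 0.0254, -0.0, -0.0, -0.0132], [0.9473, 0.1082, 0.0254, -0.0, -0.0, -0.0132], [0.942, 0.1473, 0.0254, -0.0, -0.0, -0.0132], [0.9351, 0.1862, 0.0254, -0.0, -0.0, -0.0132], [0.9266, 0.2247, 0.0254, -0.0, -0.0, -0.0132]]
```

{"fn": "move_arm", "kwargs": {"plan": [[0.69,-0.65,0.03,0,0,-0.013],[0.72,-0.62,0.03,0,0,-0.013],[0.75,-0.59,0.03,0,0,-0.013],[0.77,-0.56,0.03,0,0,-0.013],[0.79,-0.53,0.03,0,0,-0.013]], "claw": -1}}

```text
clock: 0.65
position: [0.2264, -0.5011, 0.2274]
tool_rot: [-3.141, 0.0, 0.471]
force: [0.1, -0.7, 0.6]
grip_width: 0.0852
```

{"fn": "move_arm", "kwargs": {"plan": [[0.81,-0.5,0.03,0,0,-0.013],[0.83,-0.46,0.03,0,0,-0.013],[0.85,-0.43,0.03,0,0,-0.013],[0.87,-0.39,0.03,0,0,-0.013],[0.88,-0.36,0.03,0,0,-0.013]]}}

```text
clock: 1.15
position: [0.2893, -0.3994, 0.2237]
tool_rot: [-3.142, -0.0, 0.676]
force: [1.2, 0.4, 0.1]
grip_width: 0.0852
```

{"fn": "move_arm", "kwargs": {"plan": [[0.9,-0.32,0.03,0,0,-0.013],[0.91,-0.28,0.03,0,0,-0.013],[0.92,-0.24,0.03,0,0,-0.013],[0.93,-0.21,0.03,0,0,-0.013],[0.94,-0.17,0.03,0,0,-0.013]]}}

```text
clock: 1.65
position: [0.3522, -0.2981, 0.22]
tool_rot: [3.142, 0.0, 0.881]
force: [-0.3, -0.6, 0.4]
grip_width: 0.085
```

{"fn": "move_arm", "kwargs": {"plan": [[0.94,-0.13,0.03,0,0,-0.013],[0.95,-0.09,0.03,0,0,-0.013],[0.95,-0.05,0.03,0,0,-0.013],[0.95,-0.01,0.03,0,0,-0.013],[0.95,0.03,0.03,0,0,-0.013]]}}

```text
clock: 2.15
position: [0.4151, -0.1972, 0.2163]
tool_rot: [3.141, 0.0, 1.085]
force: [-0.5, -0.5, 0.1]
grip_width: 0.0852
```

{"fn": "move_arm", "kwargs": {"plan": [[0.95,0.07,0.03,0,0,-0.013],[0.95,0.11,0.03,0,0,-0.013],[0.94,0.15,0.03,0,0,-0.013],[0.94,0.19,0.03,0,0,-0.013],[0.93,0.22,0.03,0,0,-0.013]]}}

```text
clock: 2.65
position: [0.4787, -0.0962, 0.2125]
tool_rot: [3.141, 0.0, 1.289]
force: [-0.2, -1.1, 0.1]
grip_width: 0.0855
```

```bash
python3 - <<'E'
from h import *
s=bot.observe(); print(s["clock"],s["position"],s["tool_rot"],s["qpos"].round(2),np.abs(s["qd"]).max())
ci=viewer.camera_info("wrist"); f=viewer.grab_frame("wrist"); cv2.imwrite("pics/w1.png",f[:,:,::-1])
import json; json.dump({k:np.array(v).tolist() for k,v in ci.items()},open("w1.json","w"))
E
```

```text
2.65 [ 0.47868227 -0.09621761  0.21253878] [3.14146670e+00 1.66430445e-05 1.28898269e+00] [ 0.45  0.36 -0.47  1.95  0.21  0.87 -0.41] 0.3721743653803194
```

View pics/w1.png

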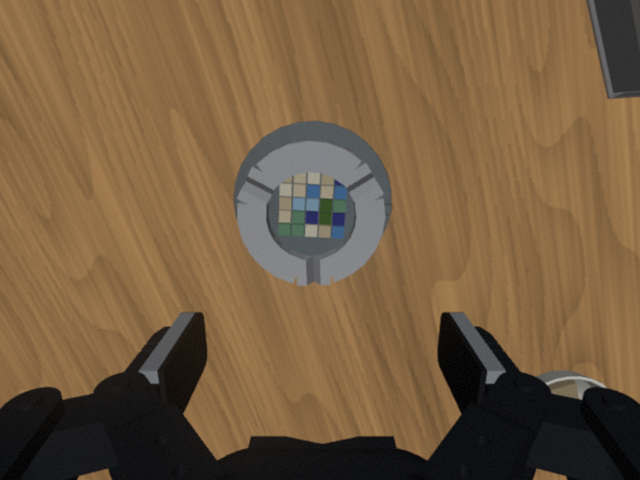

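The stand is clear at around (311,213), with notches at about (259,187), (365,185) and (313,270). The arm was still moving a little, so I'll take one more still shot and enlarge it.

```bash
python3 - <<'E'
from h import *
import json
for k in range(3):
    s=bot.observe(); ci=viewer.camera_info("wrist"); f=viewer.grab_frame("wrist")
    print(s["clock"],s["position"],s["tool_rot"],np.abs(s["qd"]).max())
    if np.abs(s["qd"]).max()<.01: break
json.dump({k:np.array(v).tolist() for k,v in ci.items()},open("w2.json","w"))
cv2.imwrite("pics/w2.png",f[:,:,::-1])
cv2.imwrite("pics/w2z.png",cv2.resize(f[110:300,220:410,::-1],None,fx=3,fy=3,interpolation=cv2.INTER_CUBIC))
E
```

```text
2.7 [ 0.48046351 -0.09272387  0.21259203] [ 3.14076937e+00 -1.94971752e-03  1.29498811e+00] 0.03661376275540133
2.75 [ 0.47948364 -0.09437619  0.2125133 ] [ 3.14122741e+00 -1.41529711e-03  1.29217840e+00] 0.04180483785627545
2.8 [ 0.47862973 -0.09605386  0.21242056] [-3.14142033e+00 -5.35616128e-04  1.28935378e+00] 0.030307532916894003
```

View pics/w2z.png

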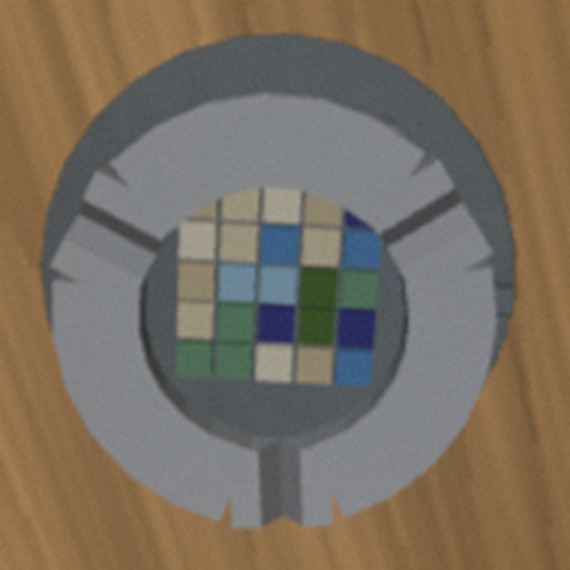

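```bash
python3 - <<'E'
from h import *
import json
ci=json.load(open("w2.json"))
g=lambda u,v,z=.06: ray(ci,220+(u+.5)/3-.5,110+(v+.5)/3-.5,z)[:2]
from scipy.optimize import least_squares
o=np.array([g(*p) for p in [(50,300),(497,310),(273,95),(190,118),(365,118),(60,350),(120,460),(400,480),(480,380),(200,514)]])
r=least_squares(lambda q:np.hypot(*(o-q[:2]).T)-q[2],[.475,-.09,.056]); print("outer circle",r.x,r.fun.round(4))
i=np.array([g(*p) for p in [(143,310),(406,315),(275,187),(170,385),(385,390),(265,447)]])
r2=least_squares(lambda q:np.hypot(*(i-q[:2]).T)-q[2],[.475,-.09,.034]); print("inner",r2.x,r2.fun.round(4))
t=np.array([(g(228,510)+g(335,510))/2,(g(60,272)+g(118,175))/2,(g(428,160)+g(480,268))/2])
c=t.mean(0); print("ticks c",c)
for C in (c,r.x[:2]): print([(np.hypot(*(q-C)).round(4),np.degrees(np.arctan2(*(q-C)[::-1])).round(2)) for q in t])
q=g(281,485)-c; print(np.degrees(np.arctan2(q[1],q[0])))
b=np.array([g(*p,.01) for p in [(43,265),(515,265),(275,33),(100,115),(440,100)]])
r3=least_squares(lambda q:np.hypot(*(b-q[:2]).T)-q[2],[.475,-.09,.07]); print("base",r3.x)
l=g(505,300,.01)-r3.x[:2]; print("lug",np.hypot(*l),np.degrees(np.arctan2(l[1],l[0])))
E
```

```text
outer circle [ 0.47272758 -0.09178602  0.05566405] [ 0.0011  0.0012  0.0005 -0.0012 -0.0001 -0.0005 -0.0004 -0.0012 -0.0002
  0.0008]
inner [ 0.4735543  -0.09163013  0.03350455] [ 0.0004 -0.0005  0.0003 -0.001   0.0001  0.0008]
ticks c [ 0.47318698 -0.09168143]
[(np.float64(0.0519), np.float64(-104.57)), (np.float64(0.0523), np.float64(135.62)), (np.float64(0.0522), np.float64(15.18))]
[(np.float64(0.0517), np.float64(-104.11)), (np.float64(0.052), np.float64(135.19)), (np.float64(0.0527), np.float64(15.16))]
-104.44077807220947
base [ 0.47314629 -0.0915828   0.06924515]
lug 0.06708748163597252 -21.19808570234943
```

```bash
python3 - <<'E'
from h import *
s=bot.observe(); print(s["position"],s["tool_rot"][2])
rows([.530,.203,.19],1.3,13)
E
```

```text
[ 0.47812499 -0.09724605  0.21239594] 1.287235222649309
[[0.9316, -0.1052, 0.0689, -0.0, 0.0, -0.0003], [0.9317, -0.1043, 0.0689, -0.0, 0.0, -0.0003], [0.9318, -0.1034, 0.0689, -0.0, 0.0, -0.0003], [0.9319, -0.1025, 0.0689, -0.0, 0.0, -0.0003], [0.932, -0.1015, 0.0689, -0.0, 0.0, -0.0003]]
[[0.9321, -0.1006, 0.0689, -0.0, 0.0, -0.0003], [0.9322, -0.0997, 0.0689, -0.0, 0.0, -0.0003], [0.9323, -0.0988, 0.0689, -0.0, 0.0, -0.0003], [0.9324, -0.0979, 0.0689, -0.0, 0.0, -0.0003], [0.9325, -0.097, 0.0689, -0.0, 0.0, -0.0003]]
[[0.9326, -0.0961, 0.0689, -0.0, 0.0, -0.0003], [0.9327, -0.0952, 0.0689, -0.0, 0.0, -0.0003], [0.9328, -0.0942, 0.0689, -0.0, 0.0, -0.0003]]
```

{"fn": "move_arm", "kwargs": {"plan": [[0.93,-0.1,0.07,0,0,0],[0.93,-0.1,0.07,0,0,0],[0.93,-0.1,0.07,0,0,0],[0.93,-0.1,0.07,0,0,0],[0.93,-0.1,0.07,0,0,0]]}}

```text
clock: 3.35
position: [0.4987, 0.0172, 0.2038]
tool_rot: [3.142, 0.001, 1.284]
force: [-0.3, -0.4, -0.4]
grip_width: 0.0856
```

{"fn": "move_arm", "kwargs": {"plan": [[0.93,-0.1,0.07,0,0,0],[0.93,-0.1,0.07,0,0,0],[0.93,-0.1,0.07,0,0,0],[0.93,-0.1,0.07,0,0,0],[0.93,-0.1,0.07,0,0,0]]}}

```text
clock: 3.85
position: [0.5196, 0.1322, 0.195]
tool_rot: [3.141, 0.001, 1.284]
force: [0.3, 0.9, 0.4]
grip_width: 0.0853
```

{"fn": "move_arm", "kwargs": {"plan": [[0.93,-0.1,0.07,0,0,0],[0.93,-0.1,0.07,0,0,0],[0.93,-0.1,0.07,0,0,0],[0,0,0,0,0,0],[0,0,0,0,0,0]]}}

```text
clock: 4.35
position: [0.5319, 0.2006, 0.1896]
tool_rot: [-3.141, 0.001, 1.286]
force: [0.3, 0.4, 0.0]
grip_width: 0.0852
```

```bash
python3 - <<'E'
from h import *
import json
s=bot.observe(); ci=viewer.camera_info("wrist"); f=viewer.grab_frame("wrist")
print(s["clock"],s["position"],s["tool_rot"],np.abs(s["qd"]).max())
print(bot.observe()["position"])
json.dump({k:np.array(v).tolist() for k,v in ci.items()},open("w3.json","w"))
cv2.imwrite("pics/w3.png",f[:,:,::-1])
print(proj(ci,[.531,.204,.058]))
E
```

```text
4.35 [0.53185188 0.2005876  0.18960639] [-3.14136334e+00  7.46720803e-04  1.28561739e+00] 0.018578493911286634
[0.53198887 0.20003149 0.18969245]
[317.06279708 223.08739796]
```

View pics/w3.png

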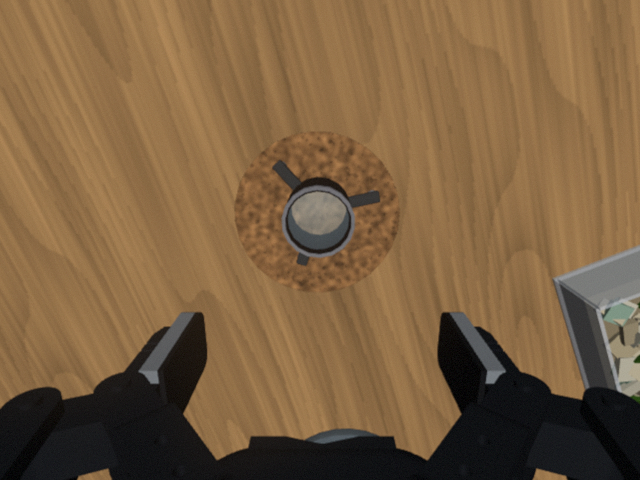

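The lens rim is centred at about (318.5,221.5), with arm tips at (279,166), (380,199) and (303,264). This picture agrees with the top view to within about 1 mm.

```bash
python3 - <<'E'
from h import *
import json
f=cv2.imread("pics/w3.png")
cv2.imwrite("pics/w3z.png",cv2.resize(f[140:290,250:400],None,fx=4,fy=4,interpolation=cv2.INTER_CUBIC))
ci=json.load(open("w3.json"))
print(ray(ci,318.5,221.5,.058))
E
```

```text
[0.53231428 0.20483328 0.058     ]
```

View pics/w3z.png

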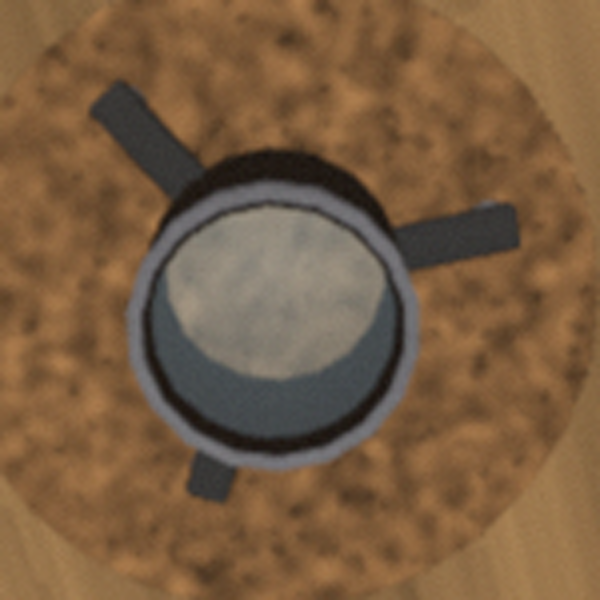

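```bash
python3 - <<'E'
from h import *
import json
ci=json.load(open("w3.json"))
g=lambda u,v,z: ray(ci,250+(u+.5)/4-.5,140+(v+.5)/4-.5,z)[:2]
o=g(273,326,.058); print("rim",o)
t=np.array([g(108,97,.017),g(519,226,.017),g(207,498,.017)]); c=t.mean(0); print("tips c",c)
for C in (c,o): print([(np.hypot(*(q-C)).round(4),np.degrees(np.arctan2(*(q-C)[::-1])).round(2)) for q in t])
for a,b in (((185,185),(108,97)),((405,248),(519,226)),((218,465),(207,498))):
    d=g(*b,.017)-g(*a,.017); print("dir",np.degrees(np.arctan2(d[1],d[0])))
s=bot.observe(); print(s["position"],s["tool_rot"])
rows([.532,.2046,.042-.019],1.286,10)
E
```

```text
rim [0.53196511 0.20522246]
tips c [0.53233907 0.20423004]
[(np.float64(0.0493), np.float64(116.05)), (np.float64(0.0496), np.float64(-3.6)), (np.float64(0.0497), np.float64(-124.01))]
[(np.float64(0.0483), np.float64(116.17)), (np.float64(0.05), np.float64(-4.7)), (np.float64(0.0503), np.float64(-123.02))]
dir 114.12596296488519
dir -5.144016014541558
dir -124.4290877645127
[0.53198887 0.20003149 0.18969245] [-3.14158905e+00  8.67964888e-04  1.28479960e+00]
[[0.0181, -0.0051, 0.6668, -0.0, 0.0, -0.0], [0.0181, -0.0051, 0.6668, -0.0, 0.0, -0.0], [0.018, -0.0051, 0.6668, -0.0, 0.0, -0.0], [0.018, -0.0051, 0.6668, -0.0, 0.0, -0.0], [0.0179, -0.0051, 0.6668, -0.0, 0.0, -0.0]]
[[0.0178, -0.0051, 0.6668, -0.0, 0.0, -0.0], [0.0178, -0.0051, 0.6668, -0.0, 0.0, -0.0], [0.0177, -0.0051, 0.6668, -0.0, 0.0, -0.0], [0.0177, -0.0051, 0.6668, -0.0, 0.0, -0.0], [0.0176, -0.0051, 0.6668, -0.0, 0.0, -0.0]]
```

{"fn": "move_arm", "kwargs": {"plan": [[0.04,-0.01,0.8,0,0,0],[0.04,-0.01,0.8,0,0,0],[0.04,-0.01,0.8,0,0,0],[0.04,-0.01,0.8,0,0,0],[0.02,-0.01,0.8,0,0,0]]}}

```text
clock: 4.9
position: [0.5323, 0.2044, 0.0892]
tool_rot: [3.141, 0.0, 1.284]
force: [0.2, -0.7, 0.0]
grip_width: 0.0854
```

```bash
python3 - <<'E'
from h import *
s=bot.observe(); ci=viewer.camera_info("wrist"); f=viewer.grab_frame("wrist")
s=bot.observe()
print(s["position"],s["tool_rot"],np.abs(s["qd"]).max())
cv2.imwrite("pics/w4.png",f[:,:,::-1])
rows([.532,.2046,.021],1.286,5)
E
```

```text
[0.53099525 0.20386423 0.08637924] [-3.13917368e+00  2.54028504e-03  1.28425465e+00] 0.07337841375409468
[[0.0092, 0.0073, 0.523, -0.0002, 0.0002, -0.0001], [0.009, 0.0071, 0.523, -0.0002, 0.0002, -0.0001], [0.0087, 0.0068, 0.523, -0.0002, 0.0002, -0.0001], [0.0084, 0.0066, 0.523, -0.0002, 0.0002, -0.0001], [0.0082, 0.0063, 0.523, -0.0002, 0.0002, -0.0001]]
```

View pics/w4.png

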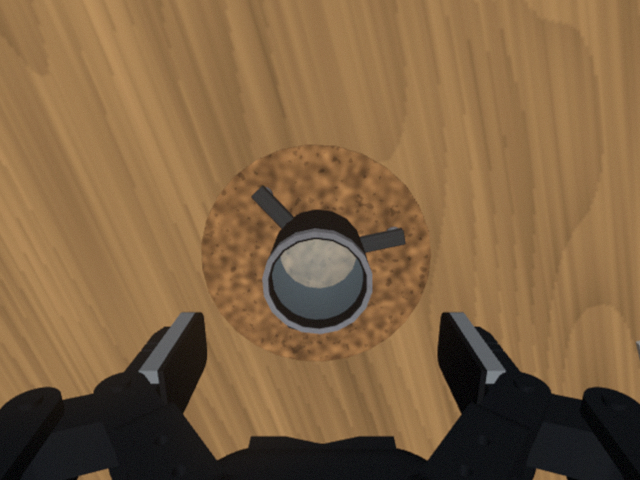

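The lens sits centred between the open fingers, within about 1 mm, so I'll descend.

{"fn": "move_arm", "kwargs": {"plan": [[0,-0.02,0.6,0,0,0],[0,-0.02,0.6,0,0,0],[0,0,0.6,0,0,0],[0,0,0.5,0,0,0],[0,0,0.2,0,0,0]]}}

```text
clock: 5.45
position: [0.5307, 0.206, 0.0259]
tool_rot: [-3.14, 0.001, 1.286]
force: [-0.6, 0.6, 0.0]
grip_width: 0.0854
```

{"fn": "move_arm", "kwargs": {"plan": [[0,0,0.1,0,0,0],[0,0,0,0,0,0]]}}

```text
clock: 5.65
position: [0.5312, 0.2062, 0.0248]
tool_rot: [-3.142, -0.0, 1.286]
force: [-0.5, -1.2, 1.0]
grip_width: 0.0856
```

```bash
python3 - <<'E'
from h import *
s=bot.observe()
print(s["position"],s["tool_rot"],np.abs(s["qd"]).max(),s["force"])
E
```

```text
[0.53122305 0.20624195 0.02475233] [-3.14154558e+00 -4.74958879e-06  1.28586002e+00] 0.01257584719395631 [-0.46039445 -1.17876537  1.02022061]
```

{"fn": "move_arm", "kwargs": {"plan": [[0,0,0.1,0,0,0],[0,0,0,0,0,0],[0,0,0,0,0,0],[0,0,0,0,0,0],[0,0,0,0,0,0]], "claw": 1, "force": 30}}

```text
clock: 6.15
position: [0.5315, 0.2064, 0.0226]
tool_rot: [3.141, -0.001, 1.286]
force: [-0.4, -0.0, 5.7]
grip_width: 0.0515
```

{"fn": "move_arm", "kwargs": {"plan": [[0,0,0,0,0,0],[0,0,0,0,0,0],[0,0,0,0,0,0]]}}

```text
clock: 6.45
position: [0.5315, 0.2063, 0.0226]
tool_rot: [3.141, -0.0, 1.286]
force: [0.2, -0.5, 5.5]
grip_width: 0.0513
```

```bash
python3 - <<'E'
from h import *
f=viewer.grab_frame("wrist"); cv2.imwrite("pics/w5.png",f[:,:,::-1])
for i in range(1):
    s=bot.observe(); print(s["position"],s["tool_rot"],s["grip_width"],s["force"],s["moment"])
E
```

```text
[0.53146546 0.20636431 0.02263191] [ 3.14109056e+00 -5.21671461e-04  1.28577730e+00] 0.05126808218313666 [-0.53544142  0.5587034   6.57240159] [ 0.03015251 -0.02074322  0.00206158]
```

View pics/w5.png

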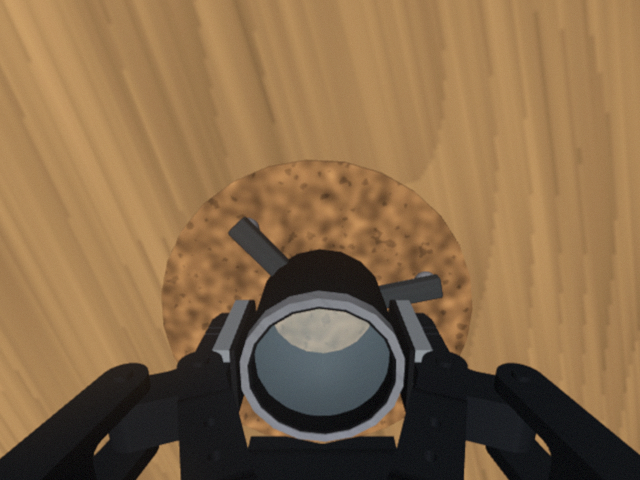

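```bash
python3 - <<'E'
from h import *
ci=viewer.camera_info("wrist"); s=bot.observe()
p=ray(ci,322,367,.058); print(p)
R=Ro.from_euler('xyz',s["tool_rot"]); print("axis in tool",R.inv().apply(p-s["position"]))
# arm tip centres
t=[ray(ci,236,228,.017),ray(ci,441,287,.017)]
for q in t: d=q-p; print(np.hypot(*d[:2]),np.degrees(np.arctan2(d[1],d[0])))
print((t[0]-t[1]),np.hypot(*(t[0]-t[1])[:2]),np.degrees(np.arctan2(*(t[0]-t[1])[1::-1])))
E
```

```text
[0.53312221 0.20616553 0.058     ]
axis in tool [ 0.00029353  0.00166356 -0.03536711]
0.0477752110630844 118.01085695803494
0.049379252626983436 -5.465042165348039
[-0.07159189  0.04688156  0.        ] 0.08557616435545189 146.78143629255507
```

{"fn": "move_arm", "kwargs": {"plan": [[0,0,-0.2,0,0,0],[0,0,-0.6,0,0,0],[0,0,-1,0,0,0],[0,0,-1,0,0,0],[0,0,-1,0,0,0]]}}

```text
clock: 7.0
position: [0.5309, 0.2061, 0.1192]
tool_rot: [-3.141, 0.0, 1.286]
force: [0.5, -0.1, -4.4]
grip_width: 0.0514
```

{"fn": "move_arm", "kwargs": {"plan": [[0,0,-1,0,0,0],[0,0,-0.5,0,0,0],[0,0,0,0,0,0]]}}

```text
clock: 7.3
position: [0.5319, 0.2063, 0.1566]
tool_rot: [3.139, -0.002, 1.286]
force: [0.0, 0.4, -3.2]
grip_width: 0.0509
```

```bash
python3 - <<'E'
from h import *
s=bot.observe(); print(s["position"],s["tool_rot"],s["grip_width"],s["force"],s["moment"])
yaw=s["tool_rot"][2]+np.radians(8)
rows([.4732,-.0917,.15],yaw,14)
E
```

```text
[0.53185763 0.20632757 0.15659184] [ 3.13940450e+00 -1.51290342e-03  1.28550199e+00] 0.0508908737387844 [ 0.01896963  0.38155117 -3.21842591] [ 0.02238845 -0.00125616 -0.02812329]
[[-0.8643, 0.0788, 0.0177, 0.0001, -0.0, -0.0032], [-0.865, 0.0702, 0.0178, 0.0001, -0.0, -0.0032], [-0.8657, 0.0615, 0.0178, 0.0001, -0.0, -0.0032], [-0.8662, 0.0529, 0.0179, 0.0001, -0.0, -0.0032], [-0.8667, 0.0443, 0.018, 0.0001, -0.0, -0.0032]]
[[-0.8671, 0.0356, 0.0181, 0.0001, -0.0, -0.0032], [-0.8674, 0.027, 0.0182, 0.0001, -0.0, -0.0032], [-0.8677, 0.0183, 0.0182, 0.0001, -0.0, -0.0032], [-0.8678, 0.0097, 0.0183, 0.0001, -0.0, -0.0032], [-0.8679, 0.001, 0.0184, 0.0001, -0.0, -0.0032]]
[[-0.8678, -0.0076, 0.0185, 0.0001, -0.0, -0.0032], [-0.8677, -0.0163, 0.0186, 0.0001, -0.0, -0.0032], [-0.8675, -0.0249, 0.0187, 0.0001, -0.0, -0.0032], [-0.8672, -0.0336, 0.0187, 0.0001, -0.0, -0.0032]]
```

{"fn": "move_arm", "kwargs": {"plan": [[-0.4,0.04,0,0,0,-0.003],[-0.86,0.08,0,0,0,-0.003],[-0.86,0.07,0.02,0,0,-0.003],[-0.87,0.06,0.02,0,0,-0.003],[-0.87,0.05,0.02,0,0,-0.003]]}}

```text
clock: 7.8
position: [0.5121, 0.1093, 0.1519]
tool_rot: [-3.139, 0.001, 1.334]
force: [0.7, -1.1, -3.9]
grip_width: 0.0512
```

{"fn": "move_arm", "kwargs": {"plan": [[-0.87,0.04,0.02,0,0,-0.003],[-0.87,0.03,0.02,0,0,-0.003],[-0.87,0.02,0.02,0,0,-0.003],[-0.87,0.01,0.02,0,0,-0.003],[-0.87,0,0.02,0,0,-0.003]]}}

```text
clock: 8.3
position: [0.4907, 0.0028, 0.1495]
tool_rot: [-3.139, 0.001, 1.381]
force: [-0.1, 0.1, -3.8]
grip_width: 0.0511
```

{"fn": "move_arm", "kwargs": {"plan": [[-0.87,0,0.02,0,0,-0.003],[-0.87,-0.01,0.02,0,0,-0.003],[-0.87,-0.02,0.02,0,0,-0.003],[-0.6,-0.02,0.02,0,0,-0.003],[-0.3,-0.02,0,0,0,-0.003]]}}

```text
clock: 8.8
position: [0.4735, -0.0836, 0.1476]
tool_rot: [-3.139, 0.0, 1.426]
force: [-0.6, 0.8, -4.0]
grip_width: 0.0512
```

{"fn": "move_arm", "kwargs": {"plan": [[0,0,0,0,0,0],[0,0,0,0,0,0]]}}

```text
clock: 9.0
position: [0.4748, -0.0812, 0.1485]
tool_rot: [-3.141, -0.0, 1.427]
force: [0.1, 0.6, -4.2]
grip_width: 0.051
```

```bash
python3 - <<'E'
from h import *
import json
s=bot.observe(); print(s["clock"],s["position"],s["tool_rot"],s["grip_width"],s["force"],s["moment"],np.abs(s["qd"]).max())
ci=viewer.camera_info("wrist"); f=viewer.grab_frame("wrist"); cv2.imwrite("pics/w6.png",f[:,:,::-1])
json.dump({k:np.array(v).tolist() for k,v in ci.items()},open("w6.json","w"))
f=viewer.grab_frame("side"); cv2.imwrite("pics/s6.png",f[:,:,::-1])
print(bot.observe()["position"])
rows([.4732,-.0917,.1],1.2855+np.radians(8),5)
E
```

```text
9.0 [ 0.47484327 -0.08119857  0.14847217] [-3.14103699e+00 -4.71799947e-04  1.42738571e+00] 0.050971203872091586 [ 0.11477491  0.60352226 -4.20740777] [-0.04584458  0.03246263 -0.01023108] 0.012750137468774162
[ 0.47509473 -0.08090702  0.14868201]
[[-0.0878, -0.0027, 0.3894, -0.0, -0.0, 0.0002], [-0.0877, -0.0026, 0.3894, -0.0, -0.0, 0.0002], [-0.0877, -0.0026, 0.3894, -0.0, -0.0, 0.0002], [-0.0877, -0.0026, 0.3894, -0.0, -0.0, 0.0002], [-0.0877, -0.0025, 0.3894, -0.0, -0.0, 0.0002]]
```

View pics/w6.png

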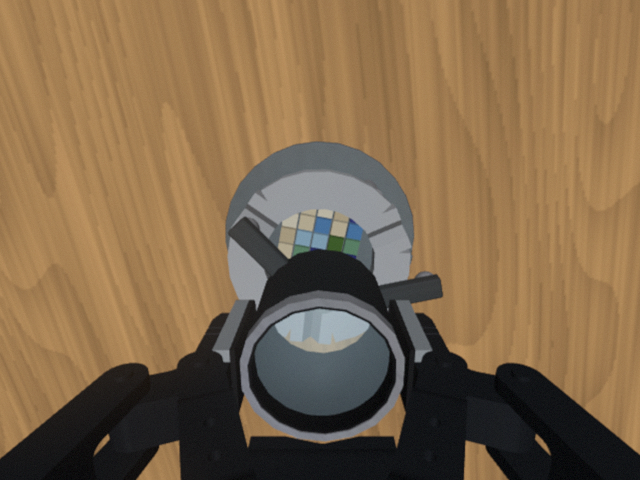

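View pics/s6.png

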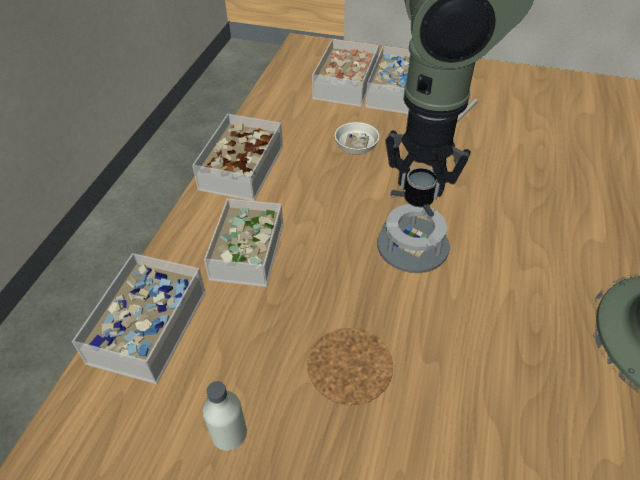

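```bash
python3 - <<'E'
from h import *
f=cv2.imread("pics/w6.png")
cv2.imwrite("pics/w6z.png",cv2.resize(f[130:330,215:445],None,fx=3,fy=3,interpolation=cv2.INTER_CUBIC))
E
```

```text
(no output)
```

View pics/w6z.png

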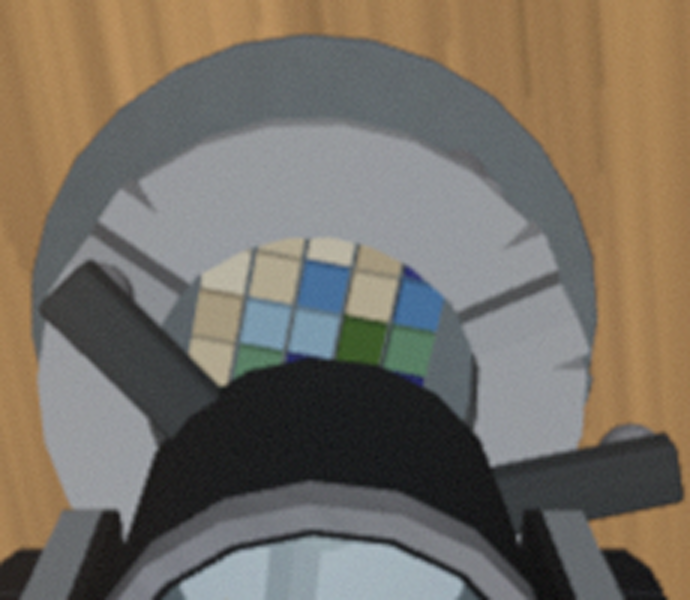

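```bash
python3 - <<'E'
from h import *
import json
from scipy.optimize import least_squares
ci=json.load(open("w6.json"))
g=lambda u,v,z=.06: ray(ci,215+(u+.5)/3-.5,130+(v+.5)/3-.5,z)[:2]
o=np.array([g(*p) for p in [(240,133),(330,124),(410,137),(480,175),(540,232),(587,340),(582,440),(40,360),(55,470),(97,220)]])
r=least_squares(lambda q:np.hypot(*(o-q[:2]).T)-.056,[.475,-.09]); print("outer",r.x,r.fun.round(4))
b=np.array([g(*p,.01) for p in [(32,270),(597,300),(310,35),(180,78),(470,85),(560,180),(75,155)]])
r3=least_squares(lambda q:np.hypot(*(b-q[:2]).T)-.07,[.475,-.09]); print("base",r3.x,r3.fun.round(4))
m=(g(540,228)+g(588,362))/2-r.x; print("R notch",np.degrees(np.arctan2(m[1],m[0])))
# tick angles
for p in ((540,228),(588,362),(130,185)):
    m=g(*p)-r.x; print(np.degrees(np.arctan2(m[1],m[0])))
# lens tips at z=feet+.013
s=bot.observe(); zt=s["position"][2]-.0186+.013
a=g(68,281,zt); c=g(677,466,zt); d=a-c; print("lens yaw",np.degrees(np.arctan2(d[1],d[0]))-150, np.hypot(*d))
E
```

```text
outer [ 0.47342444 -0.09122056] [-0.0003 -0.0003  0.0003  0.      0.0004  0.0008  0.0008  0.0006  0.0012
  0.0004]
base [ 0.47248812 -0.09270493] [-0.0001  0.0001  0.001  -0.0015  0.     -0.0002  0.0009]
R notch 14.630442049055219
30.01591980752493
-0.8556560599168287
121.27848280031574
lens yaw 4.08452990502451 0.08477268777325238
```

{"fn": "move_arm", "kwargs": {"plan": [[-0.1,0,0.4,0,0,0],[-0.1,0,0.5,0,0,0],[-0.1,0,0.5,0,0,0],[-0.1,0,0.4,0,0,0],[-0.04,0,0.3,0,0,0]]}}

```text
clock: 9.6
position: [0.473, -0.0928, 0.0949]
tool_rot: [-3.14, -0.0, 1.427]
force: [1.0, -0.4, -2.5]
grip_width: 0.0513
```

{"fn": "move_arm", "kwargs": {"plan": [[0,0,0,0,0,0],[0,0,0,0,0,0]]}}

```text
clock: 9.8
position: [0.4735, -0.0925, 0.0963]
tool_rot: [-3.141, -0.0, 1.427]
force: [0.1, -0.4, -3.8]
grip_width: 0.0514
```

```bash
python3 - <<'E'
from h import *
s=bot.observe(); print(s["clock"],s["position"],s["tool_rot"],s["grip_width"],s["force"],s["moment"],np.abs(s["qd"]).max())
rows([.4732,-.0918,s["position"][2]],s["tool_rot"][2],2)
E
```

```text
9.8 [ 0.47350104 -0.09248112  0.09626664] [-3.14142088e+00 -1.76781348e-04  1.42735031e+00] 0.051414646800096435 [ 0.102402   -0.4356898  -3.76290248] [4.90810017e-02 4.72220003e-03 3.36637844e-05] 0.012716431232366135
[[0.0126, -0.0079, 0.0, -0.0, -0.0, 0.0], [0.0126, -0.0079, 0.0, -0.0, -0.0, 0.0]]
```

{"fn": "move_arm", "kwargs": {"plan": [[0.02,-0.01,0.15,0,0,0],[0,0,0.15,0,0,0],[0,0,0.12,0,0,0],[0,0,0.08,0,0,0],[0,0,0,0,0,0]]}}

```text
clock: 10.3
position: [0.4731, -0.0921, 0.0835]
tool_rot: [-3.141, -0.0, 1.427]
force: [-0.0, 0.3, -3.2]
grip_width: 0.0513
```

{"fn": "move_arm", "kwargs": {"plan": [[0,0,0.04,0,0,0],[0,0,0.04,0,0,0],[0,0,0,0,0,0]]}}

```text
clock: 10.6
position: [0.4732, -0.0921, 0.0817]
tool_rot: [-3.142, -0.0, 1.427]
force: [-0.3, 0.2, -3.9]
grip_width: 0.0508
```

{"fn": "move_arm", "kwargs": {"plan": [[0,0,0.03,0,0,0],[0,0,0.03,0,0,0],[0,0,0.02,0,0,0],[0,0,0,0,0,0]]}}

```text
clock: 11.0
position: [0.4732, -0.0921, 0.0797]
tool_rot: [-3.141, -0.0, 1.427]
force: [-0.4, -0.6, -3.1]
grip_width: 0.0514
```

{"fn": "move_arm", "kwargs": {"plan": [[0,0,0.02,0,0,0],[0,0,0,0,0,0]]}}

```text
clock: 11.2
position: [0.4732, -0.0921, 0.0793]
tool_rot: [-3.142, -0.0, 1.427]
force: [1.0, 0.0, -3.8]
grip_width: 0.0514
```

{"fn": "move_arm", "kwargs": {"plan": [[0,0,0.02,0,0,0],[0,0,0,0,0,0]]}}

```text
clock: 11.4
position: [0.4733, -0.0921, 0.0788]
tool_rot: [3.142, -0.0, 1.427]
force: [-1.1, 0.3, -1.5]
grip_width: 0.0511
```

{"fn": "move_arm", "kwargs": {"plan": [[0,0,0.02,0,0,0],[0,0,0,0,0,0]]}}

```text
clock: 11.6
position: [0.4734, -0.0921, 0.0786]
tool_rot: [3.141, 0.0, 1.427]
force: [-2.2, 0.6, 7.3]
grip_width: 0.0516
```

Contact at TCP z 0.0788, as expected (0.0786) for the feet on the flat. I'll ease the press slightly and start turning.

{"fn": "move_arm", "kwargs": {"plan": [[0,0,-0.006,0,0,0],[0,0,0,0,0,-0.004],[0,0,0,0,0,-0.004],[0,0,0,0,0,0]]}}

```text
clock: 12.0
position: [0.4736, -0.0922, 0.0786]
tool_rot: [3.141, -0.0, 1.453]
force: [0.7, -0.1, 4.7]
grip_width: 0.051
```

```bash
python3 - <<'E'
from h import *
s=bot.observe(); print(s["clock"],s["position"],s["tool_rot"],s["grip_width"],s["force"],s["moment"],np.degrees(s["tool_rot"][2]-1.2855)-3.8)
E
```

```text
12.0 [ 0.4735569  -0.09217767  0.07861499] [ 3.14095121e+00 -2.45997968e-05  1.45313871e+00] 0.05100734309593404 [ 0.68176591 -0.05080257  4.70698089] [-0.10577153 -0.0714414   0.08620211] 5.8049904933138015
```

{"fn": "move_arm", "kwargs": {"plan": [[0,0,0,0,0,-0.004],[0,0,0,0,0,-0.004],[0,0,0,0,0,0]]}}

```text
clock: 12.3
position: [0.4735, -0.0922, 0.0785]
tool_rot: [3.141, -0.0, 1.478]
force: [1.7, -1.5, 5.1]
grip_width: 0.051
```

{"fn": "move_arm", "kwargs": {"plan": [[0,0,0,0,0,-0.004],[0,0,0,0,0,-0.004],[0,0,0,0,0,0]]}}

```text
clock: 12.6
position: [0.4733, -0.0922, 0.0785]
tool_rot: [3.141, -0.0, 1.503]
force: [1.8, -2.0, 4.2]
grip_width: 0.0512
```

{"fn": "move_arm", "kwargs": {"plan": [[0,0,0,0,0,-0.004],[0,0,0,0,0,-0.004],[0,0,0,0,0,0]]}}

```text
clock: 12.9
position: [0.4732, -0.0922, 0.0784]
tool_rot: [-3.141, 0.0, 1.528]
force: [1.4, -1.7, 3.6]
grip_width: 0.0514
```

{"fn": "move_arm", "kwargs": {"plan": [[0,0,0,0,0,-0.004],[0,0,0,0,0,-0.004],[0,0,0,0,0,0]]}}

```text
clock: 13.2
position: [0.4731, -0.092, 0.0784]
tool_rot: [-3.141, -0.0, 1.554]
force: [0.5, -1.4, 3.6]
grip_width: 0.0513
```

```bash
python3 - <<'E'
from h import *
s=bot.observe(); print(s["clock"],s["position"],s["tool_rot"],s["grip_width"],s["force"],s["moment"],np.degrees(s["tool_rot"][2]-1.2855)-3.8)
f=viewer.grab_frame("wrist"); cv2.imwrite("pics/w7.png",cv2.resize(f[130:330,215:445,::-1],None,fx=3,fy=3,interpolation=cv2.INTER_CUBIC))
E
```

```text
13.2 [ 0.47307478 -0.09203576  0.0783715 ] [-3.14123599e+00 -1.63126259e-04  1.55357009e+00] 0.05125049158475384 [ 0.50973263 -1.36467015  3.61617357] [-0.39218124 -0.35170703 -0.10519161] 11.559285013870802
```

View pics/w7.png

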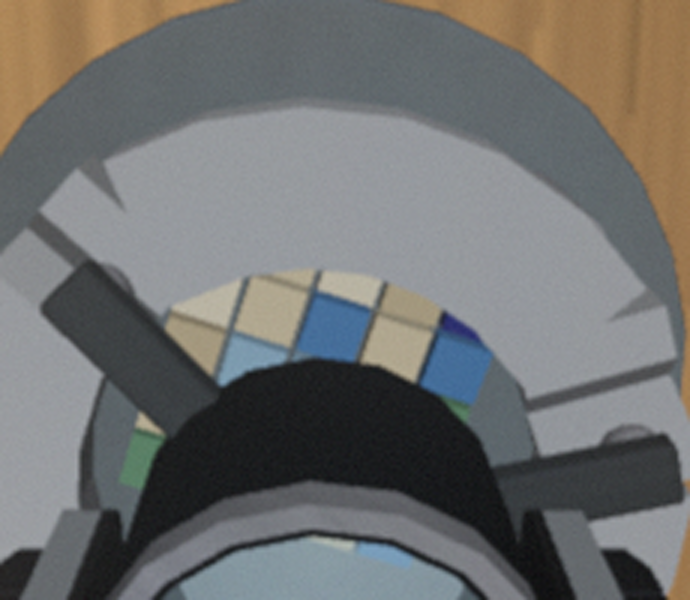

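The left ball is at the clockwise edge of its notch and the right ball is close to its own, so about 3 to 5° remain. I'll continue in small turns.

{"fn": "move_arm", "kwargs": {"plan": [[0,0,0,0,0,-0.004],[0,0,0,0,0,-0.002],[0,0,0,0,0,0]]}}

```text
clock: 13.55
position: [0.473, -0.0919, 0.0783]
tool_rot: [-3.141, -0.0, 1.572]
force: [0.4, -0.8, 0.4]
grip_width: 0.0512
```

```bash
python3 - <<'E'
from h import *
s=bot.observe(); print(s["clock"],s["position"],s["tool_rot"],s["grip_width"],s["force"],s["moment"],np.degrees(s["tool_rot"][2]-1.2855)-3.8)
E
```

```text
13.55 [ 0.4730203  -0.09192999  0.07831655] [-3.14109823e+00 -2.63621930e-04  1.57224254e+00] 0.051236101463095055 [ 0.38800109 -0.80983323  0.38135321] [-0.08392432 -0.23441299 -0.01857692] 12.629137331054274
```

{"fn": "move_arm", "kwargs": {"plan": [[0,0,0.01,0,0,-0.004],[0,0,0.01,0,0,0],[0,0,0,0,0,0]]}}

```text
clock: 13.85
position: [0.4731, -0.092, 0.0779]
tool_rot: [-3.141, -0.0, 1.584]
force: [-1.4, 0.5, 3.1]
grip_width: 0.0512
```

{"fn": "move_arm", "kwargs": {"plan": [[0,0,0.01,0,0,-0.004],[0,0,0.01,0,0,0],[0,0,0,0,0,0]]}}

```text
clock: 14.15
position: [0.4733, -0.092, 0.0775]
tool_rot: [3.142, -0.0, 1.597]
force: [-1.6, 0.7, 5.1]
grip_width: 0.0513
```

```bash
python3 - <<'E'
from h import *
s=bot.observe(); print(s["clock"],s["position"],s["tool_rot"],s["grip_width"],s["force"],s["moment"],np.degrees(s["tool_rot"][2]-1.2855)-3.8)
E
```

```text
14.15 [ 0.47327166 -0.09196449  0.07748504] [ 3.14154900e+00 -1.54707426e-04  1.59715007e+00] 0.0512972420644986 [-1.55644481  0.722317    5.10433014] [ 0.1129186   0.09642138 -0.0177124 ] 14.056233861628051
```

{"fn": "move_arm", "kwargs": {"plan": [[0,0,0,0,0,-0.004],[0,0,0.02,0,0,-0.002],[0,0,0.01,0,0,0],[0,0,0,0,0,0]]}}

```text
clock: 14.55
position: [0.4733, -0.0918, 0.0768]
tool_rot: [3.141, -0.0, 1.616]
force: [-3.4, 1.6, 8.4]
grip_width: 0.0509
```

```bash
python3 - <<'E'
from h import *
s=bot.observe(); print(s["clock"],s["position"],s["tool_rot"],s["grip_width"],s["force"],s["moment"],np.degrees(s["tool_rot"][2]-1.2855)-3.8)
E
```

```text
14.55 [ 0.47329778 -0.0918325   0.07682822] [ 3.14142318e+00 -2.19151566e-04  1.61627455e+00] 0.05090659606640019 [-3.36197433  1.63181749  8.40618883] [0.43247091 0.26147843 0.09622812] 15.15198582324535
```

{"fn": "move_arm", "kwargs": {"plan": [[0.008,-0.016,0,0,0,-0.004],[0,0,0.01,0,0,-0.002],[0,0,0.01,0,0,0],[0,0,0,0,0,0]]}}

```text
clock: 14.95
position: [0.4726, -0.0916, 0.0762]
tool_rot: [-3.141, -0.0, 1.635]
force: [-4.3, 4.1, 9.2]
grip_width: 0.0511
```

```bash
python3 - <<'E'
from h import *
s=bot.observe(); print(s["clock"],s["position"],s["tool_rot"],s["grip_width"],s["force"],s["moment"],np.degrees(s["tool_rot"][2]-1.2855)-3.8)
E
```

```text
14.95 [ 0.47262565 -0.09156641  0.07622042] [-3.14117584e+00 -3.11648029e-04  1.63511621e+00] 0.05111355640010881 [-4.31875971  4.06711946  9.17977006] [ 0.52193631  0.81828505 -0.03068298] 16.231533440996852
```

{"fn": "move_arm", "kwargs": {"plan": [[0.02,-0.02,0,0,0,0],[0,0,0,0,0,-0.002],[0,0,0,0,0,0]]}}

```text
clock: 15.25
position: [0.472, -0.0913, 0.076]
tool_rot: [-3.141, -0.0, 1.641]
force: [-2.7, 4.0, 0.9]
grip_width: 0.0509
```

```bash
python3 - <<'E'
from h import *
s=bot.observe(); print(s["clock"],s["position"],s["tool_rot"],s["grip_width"],s["force"],s["moment"],np.degrees(s["tool_rot"][2]-1.2855)-3.8)
f=viewer.grab_frame("wrist"); cv2.imwrite("pics/w8.png",cv2.resize(f[130:330,215:445,::-1],None,fx=3,fy=3,interpolation=cv2.INTER_CUBIC))
E
```

```text
15.25 [ 0.47203582 -0.09128655  0.07599466] [-3.14098557e+00 -4.21036875e-04  1.64114256e+00] 0.05089658301440248 [-2.66835267  4.04981081  0.93383884] [ 0.61284354  0.59448332 -0.21997603] 16.5768179304185
```

View pics/w8.png

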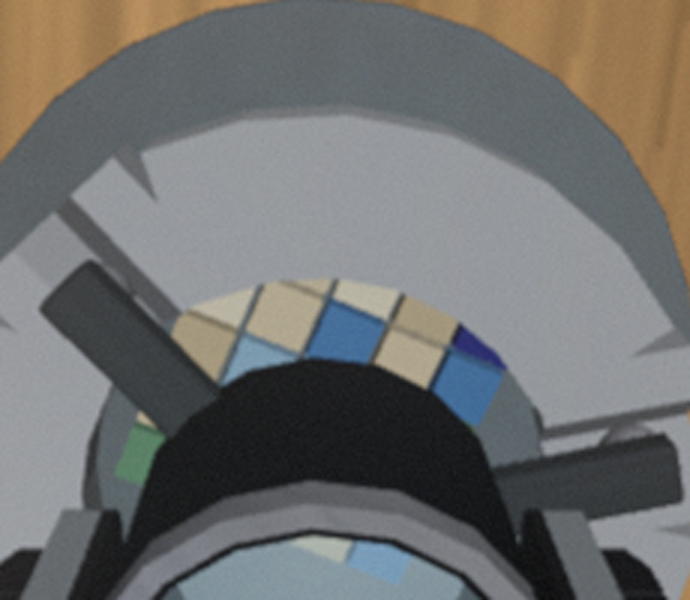

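{"fn": "move_arm", "kwargs": {"plan": [[0.02,-0.012,0.01,0,0,0],[0,0,0.01,0,0,0],[0,0,0.01,0,0,0],[0,0,0,0,0,0]]}}

```text
clock: 15.7
position: [0.4721, -0.091, 0.0756]
tool_rot: [3.141, 0.0, 1.641]
force: [-3.2, 1.8, 7.6]
grip_width: 0.0516
```

```bash
python3 - <<'E'
from h import *
s=bot.observe(); print(s["clock"],s["position"],s["tool_rot"],s["grip_width"],s["force"],s["moment"],np.degrees(s["tool_rot"][2]-1.2855)-3.8)
E
```

```text
15.7 [ 0.47207051 -0.09102571  0.07564913] [3.14140891e+00 2.25293148e-04 1.64071694e+00] 0.051578012064508884 [-3.16480705  1.76501668  7.63781711] [ 0.18670325  0.82002138 -0.2169035 ] 16.55243122305361
```

{"fn": "move_arm", "kwargs": {"plan": [[0.01,-0.024,0,0,0,0.002],[0,0,0,0,0,0],[0,0,0.01,0,0,0],[0,0,0,0,0,0]]}}

```text
clock: 16.1
position: [0.4716, -0.0907, 0.0753]
tool_rot: [3.141, -0.0, 1.635]
force: [1.9, 1.0, 2.7]
grip_width: 0.0512
```

```bash
python3 - <<'E'
from h import *
s=bot.observe(); print(s["clock"],s["position"],s["tool_rot"],s["grip_width"],s["force"],s["moment"],np.degrees(s["tool_rot"][2]-1.2855)-3.8)
E
```

```text
16.1 [ 0.47159789 -0.09074592  0.07525661] [ 3.14119093e+00 -3.88142818e-05  1.63463035e+00] 0.05121576724304294 [1.8504655  0.95278383 2.66761579] [ 0.22094261 -0.07384535 -0.18397471] 16.20369543384096
```

{"fn": "move_arm", "kwargs": {"plan": [[0.01,0.006,0.01,0,0,0.002],[0,0,0.01,0,0,0],[0,0,0.01,0,0,0],[0,0,0,0,0,0]]}}

```text
clock: 16.5
position: [0.4715, -0.0903, 0.0745]
tool_rot: [-3.142, -0.0, 1.628]
force: [-1.6, 2.4, 7.2]
grip_width: 0.0513
```

```bash
python3 - <<'E'
from h import *
s=bot.observe(); print(s["clock"],s["position"],s["tool_rot"],s["grip_width"],s["force"],s["moment"],np.degrees(s["tool_rot"][2]-1.2855)-3.8)
E
```

```text
16.5 [ 0.47146903 -0.09034449  0.07450942] [-3.14156076e+00 -1.22354504e-04  1.62836810e+00] 0.051322753511857534 [-1.64140362  2.38872304  7.23484864] [ 0.53403587  0.23605688 -0.05293669] 15.844894843864868
```

z is now 4.2 mm below the flat contact, which is where home should be. A small press will confirm it.

{"fn": "move_arm", "kwargs": {"plan": [[0.01,-0.006,0.01,0,0,0],[0,0,0,0,0,0],[0,0,0,0,0,0]]}}

```text
clock: 16.8
position: [0.4715, -0.0902, 0.0744]
tool_rot: [3.141, 0.0, 1.628]
force: [-1.6, 1.7, 6.8]
grip_width: 0.0508
```

```bash
python3 - <<'E'
from h import *
s=bot.observe(); print(s["clock"],s["position"],s["tool_rot"],s["grip_width"],s["force"],s["moment"])
f=viewer.grab_frame("wrist"); cv2.imwrite("pics/w9.png",f[:,:,::-1])
f=viewer.grab_frame("side"); cv2.imwrite("pics/s9.png",cv2.resize(f[150:280,350:480,::-1],None,fx=4,fy=4,interpolation=cv2.INTER_CUBIC))
E
```

```text
16.8 [ 0.47146071 -0.09019524  0.07435123] [3.14131138e+00 1.60657904e-05 1.62826689e+00] 0.05081840419541807 [-1.60664194  1.65816925  6.75275887] [ 0.41225444  0.20877515 -0.13279728]
```

View pics/w9.png

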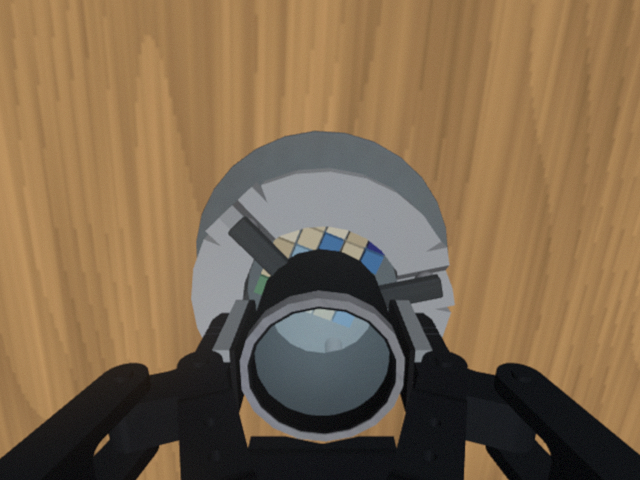

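View pics/s9.png

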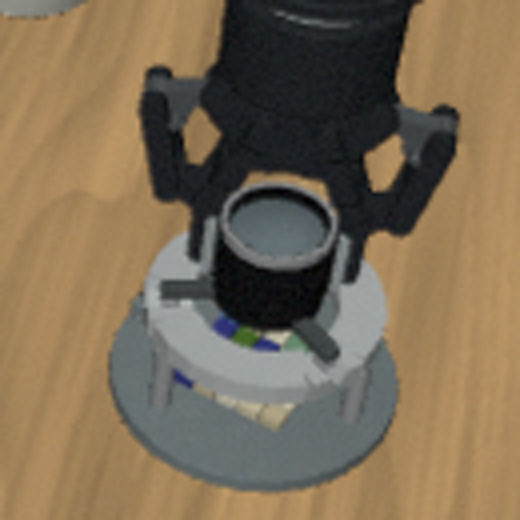

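The lens looks seated: arms over the notches, z 4.2 mm below the flat under a similar load. I'll unload slightly and release.

{"fn": "move_arm", "kwargs": {"plan": [[0,0,-0.01,0,0,0],[0,0,0,0,0,0]], "force": 20}}

```text
clock: 17.1
position: [0.4714, -0.0902, 0.0745]
tool_rot: [3.141, -0.0, 1.628]
force: [0.1, 0.8, 3.8]
grip_width: 0.0511
```

{"fn": "move_arm", "kwargs": {"plan": [[0,0,0,0,0,0],[0,0,0,0,0,0],[0,0,0,0,0,0],[0,0,0,0,0,0],[0,0,0,0,0,0]], "claw": -1}}

```text
clock: 17.6
position: [0.4713, -0.0903, 0.0744]
tool_rot: [-3.141, 0.0, 1.628]
force: [-1.0, -0.0, 0.1]
grip_width: 0.0854
```

```bash
python3 - <<'E'
from h import *
s=bot.observe(); print(s["clock"],s["position"],s["tool_rot"],s["grip_width"],s["force"],s["moment"])
f=viewer.grab_frame("wrist"); cv2.imwrite("pics/w10.png",f[:,:,::-1])
E
```

```text
17.6 [ 0.47127573 -0.09032105  0.07440946] [-3.14148071e+00  6.70651033e-07  1.62817907e+00] 0.08537278734341765 [-0.97067184 -0.0416405   0.06783409] [-0.00567307 -0.00617366  0.01793663]
```

View pics/w10.png

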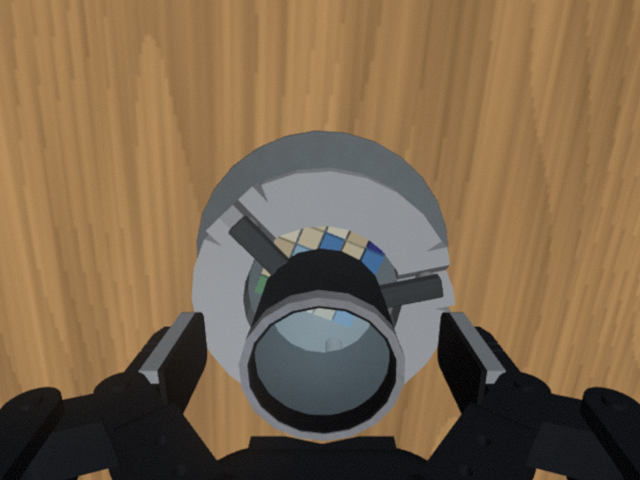

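The lens didn't shift visibly on release. I'll retreat straight up and check it.

{"fn": "move_arm", "kwargs": {"plan": [[0,0,-0.3,0,0,0],[0,0,-0.8,0,0,0],[0,0,-1,0,0,0],[0,0,-1,0,0,0],[0,0,-1,0,0,0]]}}

```text
clock: 18.15
position: [0.4712, -0.0901, 0.1785]
tool_rot: [3.141, -0.0, 1.628]
force: [0.0, -0.1, -0.4]
grip_width: 0.0854
```

{"fn": "move_arm", "kwargs": {"plan": [[0,0,-1,0,0,0],[0,0,-0.5,0,0,0],[0,0,0,0,0,0],[0,0,0,0,0,0]]}}

```text
clock: 18.55
position: [0.4711, -0.0904, 0.2141]
tool_rot: [-3.141, 0.0, 1.628]
force: [-0.3, 0.1, -1.2]
grip_width: 0.0851
```

```bash
python3 - <<'E'
from h import *
import json
s=bot.observe(); print(s["clock"],s["position"],s["tool_rot"],np.abs(s["qd"]).max(),s["force"])
ci=viewer.camera_info("wrist"); f=viewer.grab_frame("wrist")
json.dump({k:np.array(v).tolist() for k,v in ci.items()},open("w11.json","w"))
p=proj(ci,[.472,-.091,.08]).astype(int); print(p)
cv2.imwrite("pics/w11.png",cv2.resize(f[max(0,p[1]-90):p[1]+90,p[0]-100:p[0]+100,::-1],None,fx=3,fy=3,interpolation=cv2.INTER_CUBIC))
f=viewer.grab_frame("side"); cv2.imwrite("pics/s11.png",cv2.resize(f[170:280,360:470,::-1],None,fx=5,fy=5,interpolation=cv2.INTER_CUBIC))
E
```

```text
18.55 [ 0.47106752 -0.09041618  0.21406757] [-3.14130130e+00  1.21811834e-04  1.62802022e+00] 0.015212322325232284 [-0.32432639  0.14022128 -1.19906907]
[321 226]
```

View pics/w11.png

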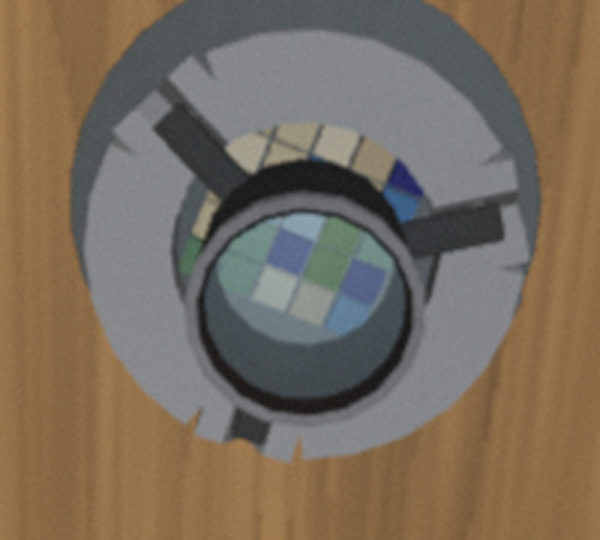

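View pics/s11.png

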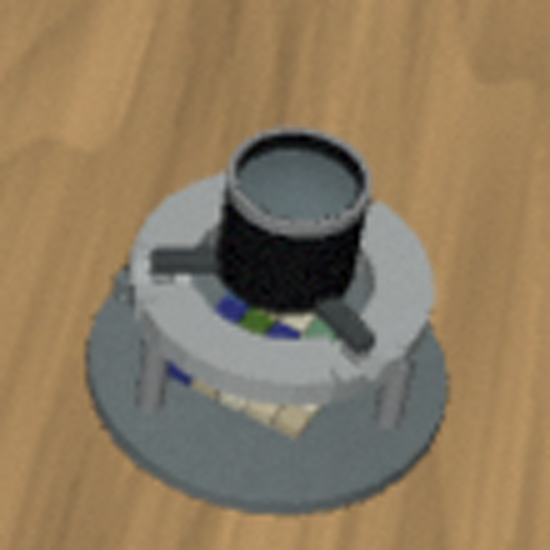

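```bash
python3 - <<'E'
from h import *
import json
ci=json.load(open("w11.json"))
g=lambda u,v,z: ray(ci,221+(u+.5)/3-.5,136+(v+.5)/3-.5,z)[:2]
A=lambda d:np.degrees(np.arctan2(d[1],d[0])).round(2)
t=[g(166,117,.069),g(503,221,.069),g(248,443,.069)]
n=[(g(205,62,.06)+g(118,137,.06))/2,(g(505,153,.06)+g(526,267,.06))/2,(g(195,420,.06)+g(296,445,.06))/2]
for a in (t,n):
    a=np.array(a);c=a.mean(0);print(c,[(np.hypot(*(q-c)).round(4),A(q-c)) for q in a])
print("rim",g(305,308,.0559+.054))
S=viewer.camera_info("side"); q=ray(S,360+(299+.5)/5-.5,170+(182+.5)/5-.5,.110); print("side rim",q)
f=viewer.grab_frame("top"); cv2.imwrite("pics/t11.png",f[:,:,::-1]); print(bot.observe()["clock"])
E
```

```text
[ 0.47307901 -0.09199784] [(np.float64(0.0498), np.float64(135.71)), (np.float64(0.0499), np.float64(16.37)), (np.float64(0.0504), np.float64(-104.06))]
[ 0.47351526 -0.09107477] [(np.float64(0.0531), np.float64(136.27)), (np.float64(0.0539), np.float64(15.06)), (np.float64(0.0525), np.float64(-105.08))]
rim [ 0.47279417 -0.09067685]
side rim [ 0.47158474 -0.08939908  0.11      ]
18.7
```

View pics/t11.png

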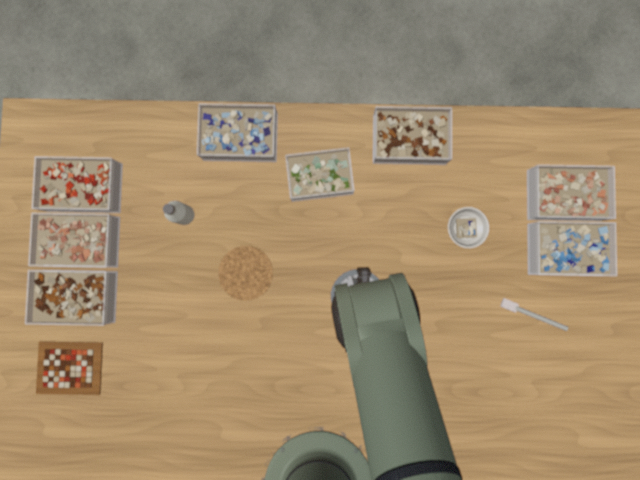

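The arms line up with the notches to about 0.6°. The centres agree within 1 mm with all arm radii equal, so the lens is level. The bystanders haven't moved, so I'm handing in.

```bash
python3 - <<'E'
from h import *
print(workorder.job_done()); print(bot.observe()["clock"])
E
```

```text
the job is handed in; nothing more can be done
None
the job is handed in; nothing more can be done
```

The lens is on the reading stand's ring with its three feet in the notches, released, and the job was handed in at about 19 s of the 72 s allowed. No verdict was reported.

- **Placing:** I gripped the barrel at 30 N and lowered it onto the ring's flat about 11° short of the notches. I then turned it about 11.5° under a light press. As the feet entered the notches I corrected the position sideways by 1–2 mm, because side force was building up. The highest net upward force I read was about 9 N, roughly 13 N on the ring with the lens's weight added.
- **Seated:** under a similar press the tool was 4.2 mm lower than when the feet were on the flat (4.1 mm expected). The lens did not visibly move when I let go.
- **Alignment and level:** from the wrist camera, the arms averaged within about 0.6° of the notches, and up to about 1.3° on a single arm. The three arm ends were 49.8–50.4 mm from the centre, so the lens looks level.
- **Bystanders:** the tile bin, glue bottle and tile dish look unmoved in the top view.
- **Disagreements:** estimates of the ring and lens centres differed by 1–3 mm between pictures, close to the 2 mm camera calibration. I did not test separately for rocking after release.

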